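Sort the washed culture vessels into their trays

ROBOT

A 6-joint arm with a two-finger parallel gripper is mounted at the origin on the work surface. World frame = base frame: x ahead of the robot, y to its left, z up, the work surface at z = 0. Lengths are in m, angles in rad, forces in N, time in s.
With the tool pointing down it reaches from about 0.275 to 0.725 m from the base axis. Payload 5.6 kg.
Tool frame: the origin (TCP) lies between the finger pads; the fingertips stand 8 mm ahead of it and the grasp point (between the pads) lies 11 mm behind it (tcp_to_tips is the distance from the TCP to the fingertips, in m); z points along the fingers, y is the direction in which the jaws open and shut (so a half turn about z gives the same grasp; the last joint's range is limited). The gripper opens to 85 mm and grips with 20 to 120 N. Pads are 22 mm wide; open, the fingers measure 114 mm over their backs; the gripper's body (76 mm by 85 mm) begins 54 mm behind the grasp point. The pads swing forward as they close: fully open they stand 13 mm farther back than shut.
Start: joints at [1.632, 0.255, 0.108, 0, -1.424, -0.285], TCP at [0.122, 0.536, 0.239] pointing down, gripper open.
Joint ranges: [-2.95, 2.95], [-1.21, 1.97], [-1.09, 1.5], [-2.87, 1.71], [-2.94, -0.07], [-3.05, 3.05]. Speed limits (rad/s): [2.57, 2.57, 3.14, 3.14, 3.14, 3.14].

INTERFACE

Orientations are given as [roll, pitch, yaw] about the fixed x, y, z axes, in that order (R = Rz(yaw) Ry(pitch) Rx(roll)).
In Python, from station import movep, movel, movej, gripper_to, dwell, inverse_kinematics, get_image, get_calibration, MotionError, job_done, get_clock, get_joint_positions, get_qd, get_effort, get_ee_pos, get_tcp_rot, get_contact_force, get_ft_torque, get_gripper_width, tcp_to_tips gives the robot as it stands. Calls block until the motion is done:
- movep(position, orientation): joint-space move of the TCP to a pose.
- movel(position, rot=None, feed=0.15): straight line of the TCP; rot=None keeps the orientation; feed is the mean speed in m/s.
- movej(angles): joint-space move.
- gripper_to(opening): finger opening in m; the grip force is fixed at half the most; returns when the fingers have stopped.
- dwell(seconds).
- inverse_kinematics(position, orientation): joint angles nearest the present ones, or None.
- get_image(name): name is "side" or "top"; returns (picture, depth): 400x640x3 uint8, blue, green, red; 400x640 float32, m along the optical axis (not along the pixel's ray), 0 where there is no reading.
- get_calibration(name): a dict with "fx", "fy", "cx", "cy" (pixels), "xyz" and "orientation" of the camera in the world. Camera axes: x right, y up, looking along -z (the intrinsics and any distortion apply to the point x, -y, -z); pixel columns grow to the right and rows downward; lengths in m; the calibration is good to about 2 mm. A picture is of the moment at which its call begins. get_calibration takes no time and is no camera call.
A pose or a line that the arm cannot do raises MotionError and nothing moves.
- job_done(): hands the job in, once; it reports no verdict.
Readings, each from a call of its own:
- get_clock(): time.
- get_joint_positions(): joint angles.
- get_qd(): joint speeds.
- get_effort(): joint torques, N m.
- get_ee_pos(): TCP position.
- get_tcp_rot(): TCP orientation.
- get_contact_force(): force on the tool from outside, world axes, zero at the start.
- get_ft_torque(): the same for the moment, N m.
- get_gripper_width(): finger opening in m.
Only numpy, scipy, OpenCV 4.12 (cv2) and the standard library are available. Lean on these libraries where they do the work, as an engineer would, in place of code of your own. Each camera call takes 0.05 s, during which the arm holds its last target.

TASK

Sort the washed glass vessels into the three steel trays: the two squat wide jars upright, one in each bay of the tray with two large square bays; the two slim bottles upright, one in each bay of the tray with two small square bays; and the square bottle lying flat, lengthwise, in the undivided oblong tray (cap towards either end). Each must rest on its tray's floor; set the glass down gently without dropping it or knocking it over, and leave the two black rubber stoppers where they stand.

Things in the scene. Friction and masses are not known exactly. Their poses are not given: they have to be found in the camera images.
- jar_a_mid (a point): Squat, wide clear-glass culture jar, empty, 60 mm diameter, straight-sided to 46 mm height, with a ribbed yellow screw cap (57 mm diameter, the top 15 mm); 65 mm tall in all, 0.14 kg; stands upright on the table at the start. The point is on its axis, half-way up; z is its axis, up. One of two alike.
- jar_b_mid (a point): Squat, wide clear-glass culture jar, empty, 60 mm diameter, straight-sided to 46 mm height, with a ribbed yellow screw cap (57 mm diameter, the top 15 mm); 65 mm tall in all, 0.14 kg; stands upright on the table at the start. The point is on its axis, half-way up; z is its axis, up. One of two alike.
- vial_a_mid (a point): Slim clear-glass bottle, empty, 36 mm diameter, straight-sided to 64 mm height, with a narrower ribbed yellow screw cap (30 mm diameter, the top 17 mm); 85 mm tall in all, about 0.07 kg; stands upright on the table at the start. The point is on its axis, half-way up; z is its axis, up. One of two alike.
- vial_b_mid (a point): Slim clear-glass bottle, empty, 36 mm diameter, straight-sided to 64 mm height, with a narrower ribbed yellow screw cap (30 mm diameter, the top 17 mm); 85 mm tall in all, about 0.07 kg; stands upright on the table at the start. The point is on its axis, half-way up; z is its axis, up. One of two alike.
- flask_mid (a point): Square clear-glass bottle, empty, lying on its side on the table: body 98 mm long and 48 x 48 mm in section, then a short round neck and a yellow cap (34 mm diameter) at the +x end; 126 mm long in all, 0.2 kg. The point is the middle of its whole length, 24 mm above its underside; x runs along it towards the cap, y across, z up. The flat-sided body reaches from 63 mm behind the point to 35 mm ahead of it.
- jar_tray: Shallow steel tray with two large square bays side by side, for the squat jars: 172 mm long, 88 mm across, 18 mm high, walls, divider and floor 4 mm thick. Each bay is 80 x 80 mm inside; their centres lie at y = -42 and +42 mm, x = 0. Fixed. Origin at the centre of its underside, on the table; z is up, y runs along its length, x across.
- vial_tray: Small steel tray with two small square bays side by side, for the slim bottles: 124 mm long, 64 mm across, 24 mm high, walls, divider and floor 4 mm thick. Each bay is 56 x 56 mm inside; their centres lie at y = -30 and +30 mm, x = 0. Fixed. Origin at the centre of its underside, on the table; z is up, y runs along its length, x across.
- flask_tray: Shallow undivided oblong steel tray, for the square bottle: 156 mm long, 78 mm across, 14 mm high, walls and floor 4 mm thick, so 148 x 70 mm inside. Fixed. Origin at the centre of its underside, on the table; z is up, y runs along its length, x across.
- stopper_a: Small black rubber stopper standing on the table between the trays, 22 mm diameter, 24 mm tall, 20 g, loose; origin at the centre of its underside. It is not part of the job: leave it where it stands.
- stopper_b: Small black rubber stopper standing on the table between the trays, 22 mm diameter, 24 mm tall, 20 g, loose; origin at the centre of its underside. It is not part of the job: leave it where it stands.
There are look-alikes about, which are no part of the job. What is shaped like the part that bears jar_b_mid but blue or red is not meant.

How it is judged:
By the outcome, as a careful person would: the job done as asked, in the order asked, and still so for the second after the job is handed in, with the robot touching nothing.
It also fails if it takes over 128 s, if anything falls off the work surface, if the arm or the gripper's body presses on something with over 40 N, if the wrist force passes 120 N, or if a joint passes its speed limit or range.

## Working session

There is one attempt and no reset: what is moved stays moved. The work goes in short steps, each a Python script; the robot and the scene stay as the last script left them, time stands still between calls to the robot, and variables do not carry over. Pictures are saved under pics/ and viewed, and the job is handed in when it is done.

```bash
mkdir -p pics; ls; python3 - <<'E'
from station import *
import cv2,numpy as np
for n in("top","side"):
    im,d=get_image(n); print(n,get_calibration(n)); cv2.imwrite(f"pics/{n}0.png",im); np.save(f"{n}0.npy",d); print(np.percentile(d,[0,5,50,95,100]))
print(get_clock(),get_ee_pos(),get_tcp_rot(),get_gripper_width())
E
```

```text
pics
top {'fx': 478.5713337765989, 'fy': 478.5713337765989, 'cx': 317.6358765495992, 'cy': 206.25377252611383, 'xyz': array([0.43338187, 0.01906538, 1.13595236]), 'orientation': array([ 0.04417207, -0.03780406, -1.55104027])}
[0.         1.05350605 1.1316219  1.82210053 1.98235977]
side {'fx': 467.1696963672669, 'fy': 467.1696963672669, 'cx': 328.0397204146339, 'cy': 199.59998705149425, 'xyz': array([ 0.35951454, -0.67889702,  0.68350299]), 'orientation': array([ 0.80707175, -0.00729148, -0.17413265])}
[0.         0.69243127 0.94680303 2.75943534 3.06937027]
0.1 [0.12192642 0.5358781  0.23850876] [ 3.13990730e+00 -1.00073504e-04 -2.23919780e-01] 0.08535110492975434
```

View pics/top0.png

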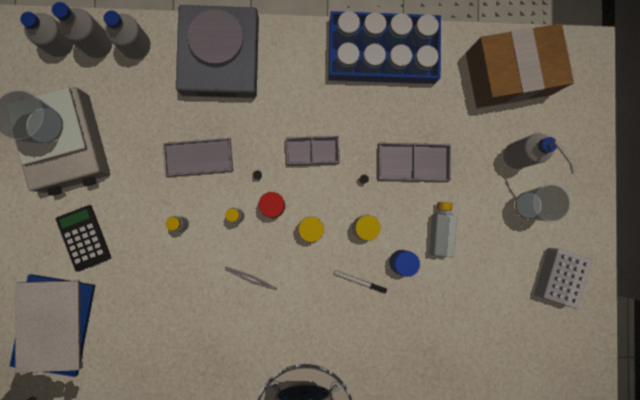

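View pics/side0.png

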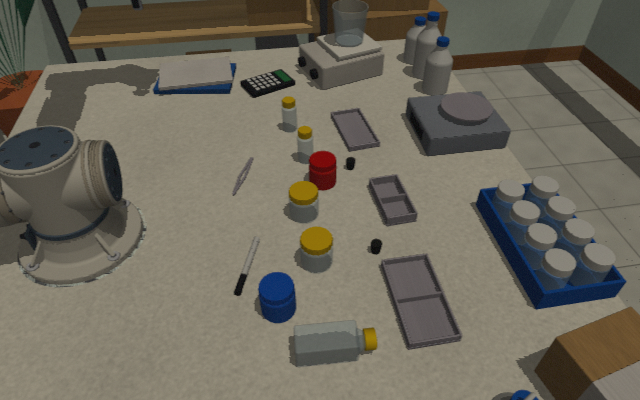

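The top view shows trays at about (198,157) oblong, (312,151) small and (414,162) large. Yellow caps are at (174,224) and (232,215) (slim), (311,229) and (367,228) (jars), and the flask is at (445,230). The red jar at (271,205) and the blue one at (405,263) are decoys.

```bash
cat > h.py <<'E'
from station import *
import cv2,numpy as np
from scipy.spatial.transform import Rotation as R
def ray(n,u,v):
    c=get_calibration(n); u=np.asarray(u,float);v=np.asarray(v,float)
    d=np.stack([(u-c['cx'])/c['fx'],-(v-c['cy'])/c['fy'],-np.ones_like(u)],-1)
    return np.array(c['xyz']),d@R.from_euler('xyz',c['orientation']).as_matrix().T
def onz(n,u,v,z):
    o,d=ray(n,u,v); t=(z-o[2])/d[...,2]; return o+t[...,None]*d
def cloud(n,dep):
    v,u=np.mgrid[:400,:640]; o,d=ray(n,u,v); return o+d*dep[...,None]
def proj(n,P):
    c=get_calibration(n); p=(np.asarray(P)-c['xyz'])@R.from_euler('xyz',c['orientation']).as_matrix()
    return np.stack([c['cx']+c['fx']*p[...,0]/-p[...,2],c['cy']-c['fy']*p[...,1]/-p[...,2]],-1)
E
python3 - <<'E'
from h import *
print('tips',tcp_to_tips if not callable(tcp_to_tips) else tcp_to_tips())
for n in('top','side'):
    im=cv2.imread(f'pics/{n}0.png'); d=np.load(f'{n}0.npy'); P=cloud(n,d)
    hsv=cv2.cvtColor(im,cv2.COLOR_BGR2HSV)
    m=((hsv[...,0]>18)&(hsv[...,0]<32)&(hsv[...,1]>170)&(hsv[...,2]>90)).astype(np.uint8)
    k,l,s,c=cv2.connectedComponentsWithStats(m)
    print(n)
    for i in range(1,k):
        if s[i,4]<25: continue
        q=P[l==i]; print(s[i],c[i].round(1),'depth med',np.median(q,0).round(4),'p95z',np.percentile(q[:,2],90).round(4), [onz(n,*c[i],z)[:2].round(4).tolist() for z in(.065,.085,.024)])
    for u,v in((0,0),):pass
    t=P[150:350,100:620]if n=='side' else P[270:360,120:500]
    print('table z',np.percentile(t[...,2],[5,50,95]))
im=cv2.imread('pics/top0.png')
cv2.imwrite('pics/trays.png',cv2.resize(im[115:275,155:475],None,fx=2.5,fy=2.5,interpolation=cv2.INTER_CUBIC))
E
```

```text
tips 0.008
top
[440 203  12   7  78] [445.6 205.8] depth med [ 0.4897 -0.3184  0.0389] p95z 0.0416 [[0.4887, -0.3103], [0.4876, -0.3042], [0.4908, -0.3229]]
[226 209  13  13 137] [232.  214.8] depth med [0.4577 0.167  0.0842] p95z 0.0869 [[0.4585, 0.1697], [0.458, 0.1669], [0.4595, 0.1755]]
[166 217  14  14 146] [172.5 223.3] depth med [0.4373 0.2952 0.0841] p95z 0.087 [[0.4369, 0.3001], [0.4368, 0.2949], [0.437, 0.3109]]
[299 217  25  25 476] [310.7 228.9] depth med [ 0.4304 -0.0063  0.0644] p95z 0.0669 [[0.4304, -0.0059], [0.4305, -0.0055], [0.4303, -0.0069]]
[356 216  24  24 475] [367.4 227.4] depth med [ 0.4368 -0.1328  0.0645] p95z 0.0672 [[0.4363, -0.1332], [0.4363, -0.1303], [0.4364, -0.139]]
table z [-0.00395434 -0.00037241  0.00361463]
side
[282  97  13  12  90] [288.6 101. ] depth med [0.4391 0.2907 0.0821] p95z 0.0844 [[0.4411, 0.3168], [0.4385, 0.2846], [0.4466, 0.3828]]
[298 126  14  13 113] [305.  130.8] depth med [0.4614 0.1629 0.0823] p95z 0.0845 [[0.4635, 0.1867], [0.4602, 0.1587], [0.4704, 0.2441]]
[289 181  29  24 518] [303.7 191.7] depth med [ 0.4336 -0.0113  0.063 ] p95z 0.0646 [[0.433, -0.0138], [0.4306, -0.0353], [0.4378, 0.0303]]
[300 227  33  28 650] [316.4 239.3] depth med [ 0.4388 -0.1382  0.0632] p95z 0.0647 [[0.4381, -0.1396], [0.4356, -0.157], [0.4433, -0.1038]]
[363 328  14  22 230] [370.1 338.2] depth med [ 0.4918 -0.3274  0.0362] p95z 0.0393 [[0.4858, -0.3424], [0.4817, -0.3533], [0.4941, -0.3201]]
table z [-0.74621281 -0.00102902  0.07728488]
```

View pics/trays.png

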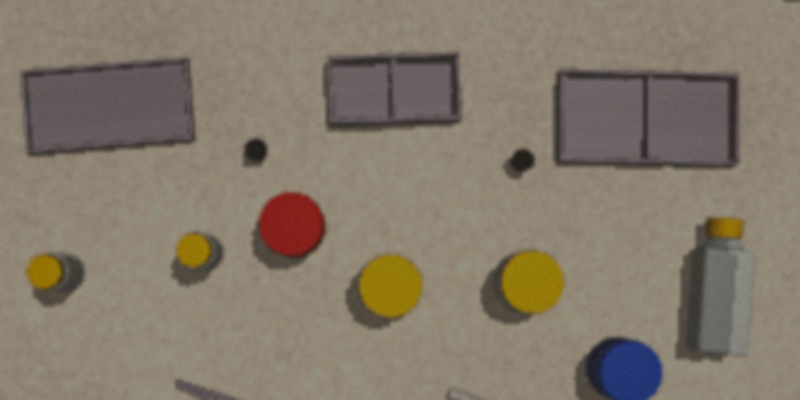

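```bash
cat > fit.py <<'E'
from h import *
from scipy.optimize import minimize
def mask(n):
    im=cv2.imread(f'pics/{n}0.png'); lab=cv2.cvtColor(cv2.GaussianBlur(im,(3,3),0),cv2.COLOR_BGR2LAB).astype(int)
    return ((lab[...,2]-128<6)&(lab[...,1]-128>1)).astype(np.uint8)
D={'jar_tray':(.088,.172,.018,(414,162)),'vial_tray':(.064,.124,.024,(312,151)),'flask_tray':(.078,.156,.014,(198,157))}
def sil(n,p,w,l,h,z0=0):
    c,s=np.cos(p[2]),np.sin(p[2]); pts=[]
    for x in(-w/2,w/2):
        for y in(-l/2,l/2):
            for z in(0,h): pts.append((p[0]+c*x-s*y,p[1]+s*x+c*y,z))
    q=proj(n,np.array(pts))
    return cv2.convexHull(q.astype(np.float32))
def comp(m,u,v):
    m=cv2.morphologyEx(m,cv2.MORPH_CLOSE,np.ones((5,5)));k,l,s,c=cv2.connectedComponentsWithStats(m)
    r=l[int(v),int(u)]; 
    if r==0:
        w=l[int(v)-6:int(v)+7,int(u)-6:int(u)+7]; w=w[w>0]; r=np.bincount(w).argmax() if w.size else -1
    o=(l==r).astype(np.uint8); return o
def fit(n,M,w,l,h,p0):
    S=8
    x,y,bw,bh=cv2.boundingRect(M); x-=8;y-=8;bw+=16;bh+=16
    m=cv2.resize(M[y:y+bh,x:x+bw],None,fx=S,fy=S,interpolation=cv2.INTER_NEAREST)
    def f(p):
        q=(sil(n,p,w,l,h)-[x-.5,y-.5])*S
        a=np.zeros_like(m); cv2.fillConvexPoly(a,np.round(q).astype(np.int32),1); return (a!=m).mean()
    best=None
    r=minimize(f,p0,method='Nelder-Mead',options=dict(initial_simplex=np.array([p0]+[np.array(p0)+d for d in((.01,0,0),(0,.01,0),(0,0,.1))])))
    r=minimize(f,r.x,method='Nelder-Mead',options=dict(initial_simplex=np.array([r.x]+[np.array(r.x)+d for d in((-.004,0,0),(0,.004,0),(0,0,-.05))])))
    return r.x,r.fun
if __name__=='__main__':
    for n in('top','side'):
        m=mask(n); vis=cv2.imread(f'pics/{n}0.png')
        for k,(w,l,h,c) in D.items():
            P=onz('top',*c,h); u,v=proj(n,P)
            M=comp(m,u,v); a=M.sum()
            p,e=fit(n,M,w,l,h,[P[0],P[1],0.0]); print(n,k,a,p.round(4),e)
            cv2.polylines(vis,[np.round(sil(n,p,w,l,h)*16).astype(np.int32)],True,(0,255,0),1,shift=4)
            vis[cv2.morphologyEx(M,cv2.MORPH_GRADIENT,np.ones((2,2)))>0]=(0,0,255)
        cv2.imwrite(f'pics/fit_{n}.png',cv2.resize(vis[100:280,140:500] if n=='top' else vis[90:370,280:480],None,fx=2,fy=2))
E
python3 fit.py
```

```text
top jar_tray 2771 [ 0.5947 -0.2496  0.0066] 0.010845959595959596
top vial_tray 1516 [ 0.6157 -0.006   0.054 ] 0.013883573178199632
top flask_tray 2307 [0.5942 0.2614 0.1096] 0.011333905919661734
side jar_tray 4622 [ 0.5968 -0.2488 -0.0142] 0.032299075391180654
side vial_tray 1494 [ 0.6169 -0.0056  0.0118] 0.04844952501202501
side flask_tray 1190 [0.5948 0.2616 0.068 ] 0.04907647494612069
```

View pics/fit_top.png

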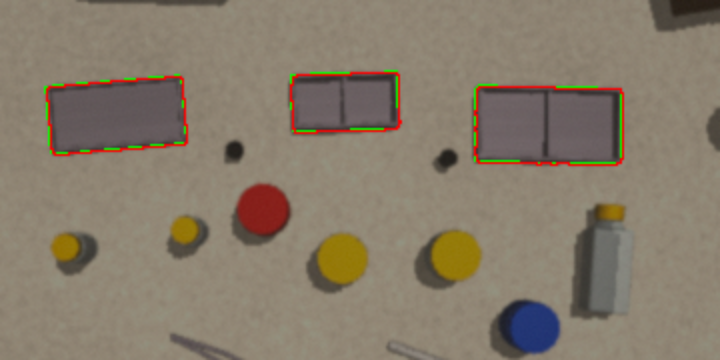

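View pics/fit_side.png

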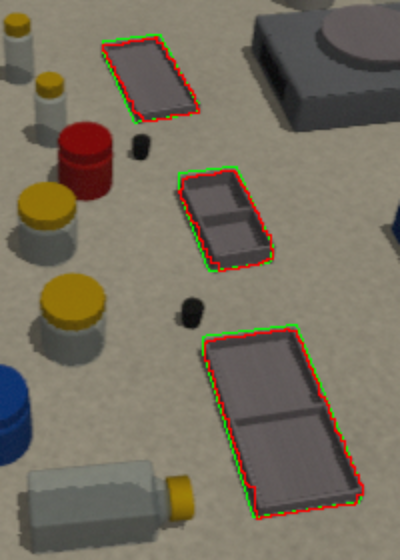

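```bash
python3 - <<'E'
from h import *
for n,(r0,r1,c0,c1) in {'top':(190,270,420,470),'side':(305,375,280,390)}.items():
    P=cloud(n,np.load(f'{n}0.npy'))[r0:r1,c0:c1]
    z=P[...,2]; ok=(z>.042)&(z<.056)&(P[...,1]<-.26)
    q=P[ok]; print(n,ok.sum(),np.percentile(q,[3,50,97],axis=0).round(4).tolist(), cv2.minAreaRect(q[:,:2].astype(np.float32)*1000))
    ok2=(z>.015)&(z<.07)&(P[...,1]<-.26);q=P[ok2];print(ok2.sum(),np.percentile(q,[1,50,99],axis=0).round(4).tolist(),cv2.minAreaRect(q[:,:2].astype(np.float32)*1000))
im=cv2.imread('pics/top0.png'); cv2.imwrite('pics/fl.png',cv2.resize(im[190:270,410:480],None,fx=7,fy=7,interpolation=cv2.INTER_CUBIC))
E
```

```text
top 888 [[0.3768, -0.3376, 0.0433], [0.4228, -0.3146, 0.0474], [0.4689, -0.2919, 0.0516]] ((435.85833740234375, -315.53912353515625), (49.47159194946289, 125.19500732421875), 87.190673828125)
1186 [[0.3747, -0.3387, 0.0179], [0.4313, -0.3118, 0.0465], [0.497, -0.2893, 0.0522]] ((436.3448181152344, -315.23455810546875), (50.12769317626953, 126.13690185546875), 87.190673828125)
side 1857 [[0.3796, -0.3397, 0.0432], [0.4247, -0.3183, 0.0462], [0.4708, -0.2944, 0.0484]] ((425.65789794921875, -316.4250793457031), (48.54411315917969, 98.35064697265625), 86.55012512207031)
2810 [[0.3774, -0.3423, 0.0162], [0.4318, -0.3261, 0.0453], [0.4998, -0.2933, 0.0487]] ((439.5329284667969, -317.3435363769531), (48.70737075805664, 126.16154479980469), 86.54503631591797)
```

View pics/fl.png

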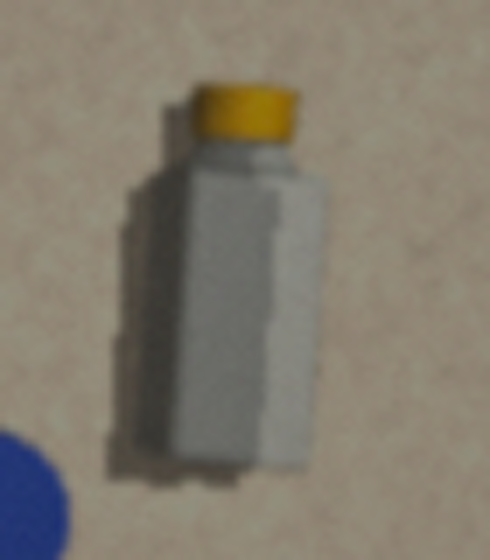

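```bash
cat >> h.py <<'E'
pi=np.pi
T={'jar':(.5947,-.2496,.0066),'vial':(.6157,-.006,.054),'flask':(.5942,.2614,.1096)}
def tp(k,x,y):
    p=T[k]; c,s=np.cos(p[2]),np.sin(p[2]); return np.array([p[0]+c*x-s*y,p[1]+s*x+c*y])
def tcpz(): return get_ee_pos()[2]
def pick(xy,yaw,z,opn=.085,up=.17):
    o=[pi,0,yaw]; gripper_to(opn); movep([*xy,up],o); movel([*xy,z+.02],feed=.2); movel([*xy,z],feed=.05)
    gripper_to(.0); w=get_gripper_width(); movel([*xy,z+.01],feed=.04); movel([*xy,up],feed=.2)
    print('picked w',w,get_gripper_width(),'F',np.round(get_contact_force(),2),'t',get_clock())
def place(xy,yaw,z,rel,up=.17):
    o=[pi,0,yaw]; movep([*xy,up],o); movel([*xy,z+.03],feed=.2); movel([*xy,z+.007],feed=.05); dwell(.3)
    f0=get_contact_force()[2]
    for dz in (.0055,.0045,.0035,.0025,.0015):
        movel([*xy,z+dz],feed=.01); f=get_contact_force()[2]
        if abs(f-f0)>2.5: break
    print('down dz',dz,'f',round(f0,2),round(f,2)); dwell(.2)
    gripper_to(rel); dwell(.2); movel([*xy,z+.05],feed=.1); movel([*xy,up],feed=.25); print('t',get_clock())
E
python3 - <<'E'
from h import *
for nm,xy,y0 in(('J2',(.437,-.134),.0066+pi/2),('J1',(.431,-.007),.0066+pi/2),('jt-',tp('jar',0,-.042),.0066+pi/2),('jt+',tp('jar',0,.042),.0066+pi/2),('V1',(.459,.167),.054+pi/2),('V2',(.438,.294),.054+pi/2),('vt',tp('vial',0,.03),.054+pi/2),('fl',(.427,-.315),-.06),('ft',tp('flask',0,0),.1096+pi/2)):
    for y in(y0,y0-pi): 
        q=inverse_kinematics([*xy,.17],[pi,0,y]); q2=inverse_kinematics([*xy,.03],[pi,0,y]); print(nm,round(y,2),None if q is None else np.round(q,2),q2 is not None)
E
```

```text
J2 1.58 None False
J2 -1.56 [ 0.05  0.11 -0.26  0.   -1.21 -0.04] True
J1 1.58 [ 0.35  0.05 -0.31  0.   -1.2   2.8 ] True
J1 -1.56 [ 0.35  0.05 -0.31  0.   -1.2  -0.34] True
jt- 1.58 [-0.22  0.5   0.3   0.   -1.37 -2.91] True
jt- -1.56 [-0.22  0.5   0.3   0.   -1.37  0.23] True
jt+ 1.58 [-0.09  0.44  0.2   0.   -1.33 -3.05] True
jt+ -1.56 [-0.09  0.44  0.2   0.   -1.33  0.09] True
V1 1.62 [ 0.67  0.17 -0.18  0.   -1.22  2.53] True
V1 -1.52 [ 0.67  0.17 -0.18  0.   -1.22 -0.62] True
V2 1.62 [ 0.89  0.24 -0.09  0.   -1.24  2.31] True
V2 -1.52 [ 0.89  0.24 -0.09  0.   -1.24 -0.83] True
vt 1.62 [ 0.29  0.41  0.15  0.   -1.31  2.9 ] True
vt -1.52 [ 0.29  0.41  0.15  0.   -1.31 -0.24] True
fl -0.06 [-0.34  0.25 -0.08  0.   -1.24  1.85] True
fl -3.2 [-0.34  0.25 -0.08  0.   -1.24 -1.29] True
ft 1.68 [ 0.65  0.48  0.26  0.   -1.35  2.6 ] True
ft -1.46 [ 0.65  0.48  0.26  0.   -1.35 -0.54] True
```

```bash
python3 - <<'E'
from h import *
y=.0066-pi/2
pick((.4365,-.134),y,.031)
im,d=get_image('side'); cv2.imwrite('pics/s1.png',im)
place(tp('jar',0,-.042),y,.031,.078)
im,d=get_image('side'); cv2.imwrite('pics/s2.png',im)
E
```

```text
picked w 0.057528309303998194 0.05790652789306612 F [ 0.12 -0.36 -2.37] t 5.7917
down dz 0.0045 f -1.59 1.44
t 10.7417
```

View pics/s1.png

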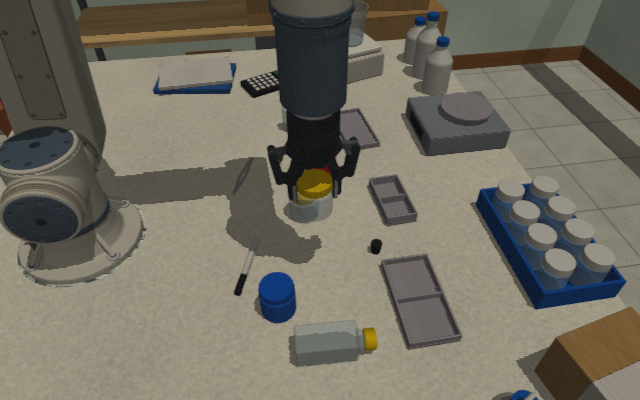

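View pics/s2.png

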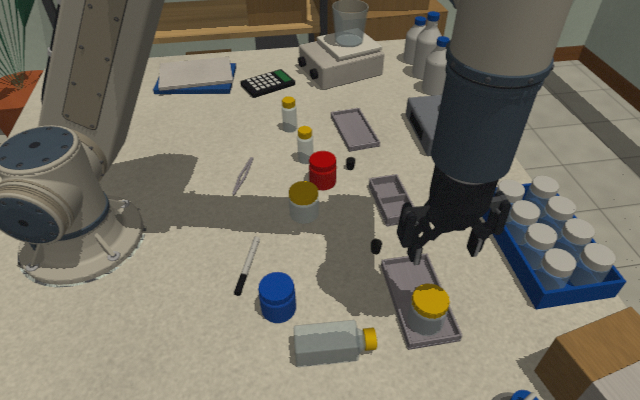

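The first jar stands upright in its bay, cap at (430,300) in the side image. Next come the second jar and both slim bottles.

```bash
python3 - <<'E'
from h import *
y=T['jar'][2]-pi/2
pick((.4307,-.007),y,.031); place(tp('jar',0,.042),y,.031,.078)
y=T['vial'][2]-pi/2
pick((.459,.1665),y,.036,.07); place(tp('vial',0,-.030),y,.036,.058)
im,d=get_image('side'); cv2.imwrite('pics/s3.png',im)
E
```

```text
picked w 0.05785141148782037 0.05762703312347342 F [-0.18  0.71 -3.  ] t 15.1417
down dz 0.0045 f -1.13 3.19
t 20.1667
picked w 0.03452941480115069 0.03459925578044439 F [ 0.52 -0.81 -1.52] t 24.7333
down dz 0.0035 f -1.52 5.89
t 29.9667
```

View pics/s3.png

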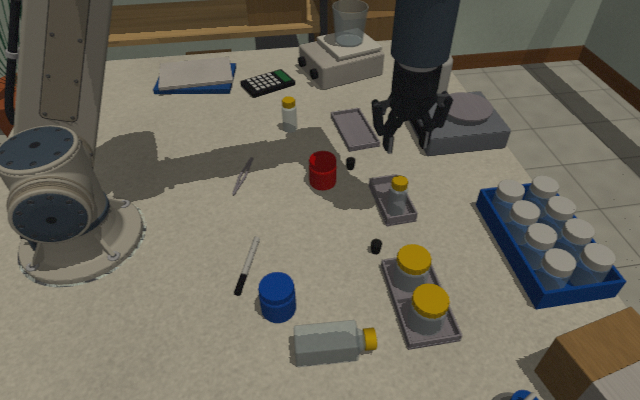

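```bash
cat > chk.py <<'E'
from h import *
import sys
for n in('top','side'):
    im,d=get_image(n); cv2.imwrite(f'pics/{n}_{sys.argv[1]}.png',im)
    P=cloud(n,d); hsv=cv2.cvtColor(im,cv2.COLOR_BGR2HSV)
    m=((hsv[...,0]>18)&(hsv[...,0]<32)&(hsv[...,1]>150)&(hsv[...,2]>60)).astype(np.uint8)
    k,l,s,c=cv2.connectedComponentsWithStats(m)
    for i in range(1,k):
        if s[i,4]>25: q=P[l==i]; print(n,s[i,4],c[i].round(),np.median(q,0).round(4),np.percentile(q[:,2],90).round(4))
for k,y in(('jar',-.042),('jar',.042),('vial',-.03),('vial',.03)): print(k,y,tp(k,0,y).round(4))
print(get_clock())
E
python3 chk.py c1
```

```text
top 32 [322. 147.] [ 0.6092 -0.0244  0.0887] 0.2456
top 506 [401. 159.] [ 0.5926 -0.2067  0.0684] 0.0713
top 502 [438. 159.] [ 0.5938 -0.291   0.0683] 0.0711
top 97 [445. 206.] [ 0.4899 -0.3163  0.0377] 0.0414
top 159 [173. 223.] [0.4373 0.2953 0.084 ] 0.0864
side 127 [288. 102.] [0.4378 0.2883 0.0815] 0.084
side 203 [399. 183.] [ 0.6153 -0.0412  0.0861] 0.0883
side 830 [414. 259.] [ 0.593  -0.2127  0.0671] 0.0686
side 1026 [430. 300.] [ 0.5936 -0.2962  0.0671] 0.0687
side 247 [370. 339.] [ 0.4917 -0.3275  0.0355] 0.0393
jar -0.042 [ 0.595  -0.2916]
jar 0.042 [ 0.5944 -0.2076]
vial -0.03 [ 0.6173 -0.036 ]
vial 0.03 [0.6141 0.024 ]
30.1167
```

All placements are within about 3 mm of target, at the right heights. Next are the second slim bottle and the flask.

```bash
python3 - <<'E'
from h import *
y=T['vial'][2]-pi/2
pick((.4375,.2945),y,.036,.07); place(tp('vial',0,.030),y,.036,.058)
a=-.055; ax=np.array([np.cos(a),np.sin(a)]); g=np.array([.437,-.316])-.010*ax
movep([*g,.2],[pi,0,a])
pick(g,a,.022,.08)
im,d=get_image('side'); cv2.imwrite('pics/s4.png',im)
E
python3 chk.py c2
```

```text
picked w 0.03444513423110709 0.03473555075322162 F [ 0.15 -0.76 -0.66] t 34.6333
down dz 0.0035 f -0.32 5.9
t 40.0833
picked w 0.0471239095714517 0.04717079793296471 F [-0.02  0.57 -1.74] t 45.475
top 151 [298. 146.] [0.6129 0.0261 0.0881] 0.091
top 150 [326. 145.] [ 0.6161 -0.0353  0.0882] 0.0908
top 313 [397. 157.] [ 0.5972 -0.197   0.0684] 0.0714
top 110 [441. 151.] [ 0.6127 -0.2998  0.0679] 0.0703
side 183 [389. 163.] [0.6124 0.0191 0.0859] 0.0884
side 206 [399. 183.] [ 0.6161 -0.0411  0.0861] 0.0883
side 829 [414. 259.] [ 0.593  -0.2119  0.0671] 0.0687
side 338 [377. 282.] [ 0.4906 -0.3285  0.1811] 0.1848
side 1023 [430. 300.] [ 0.5934 -0.2957  0.0672] 0.0688
jar -0.042 [ 0.595  -0.2916]
jar 0.042 [ 0.5944 -0.2076]
vial -0.03 [ 0.6173 -0.036 ]
vial 0.03 [0.6141 0.024 ]
45.625
```

View pics/s4.png

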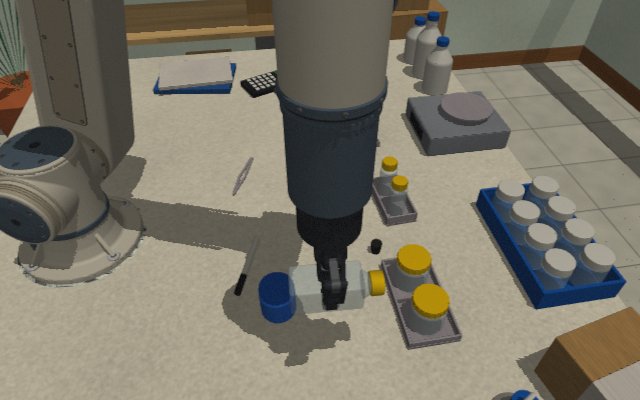

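```bash
python3 - <<'E'
from h import *
y=T['flask'][2]-pi/2; ax=np.array([np.cos(y),np.sin(y)])
g=tp('flask',0,0)-.010*ax
movep([*g,.17],[pi,0,y]); movel([*g,.07],feed=.15)
im,d=get_image('side'); cv2.imwrite('pics/s5.png',im[50:250,200:500])
print(get_contact_force(),get_ft_torque())
E
```

```text
[-0.95791014  0.7801087  -1.33867717] [ 0.01747998  0.03662438 -0.01616088]
```

View pics/s5.png

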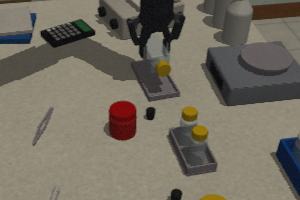

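```bash
python3 - <<'E'
from h import *
y=T['flask'][2]-pi/2; ax=np.array([np.cos(y),np.sin(y)])
g=tp('flask',0,0)-.010*ax
place(g,y,.022,.066,up=.075)
p=get_ee_pos(); movel([*g,.2],feed=.25)
movep([.25,.45,.3],[pi,0,-.5])
E
python3 chk.py c3
python3 - <<'E'
import cv2,numpy as np
im=cv2.imread('pics/top_c3.png'); cv2.imwrite('pics/topz.png',cv2.resize(im[115:275,155:475],None,fx=2.5,fy=2.5,interpolation=cv2.INTER_CUBIC))
im=cv2.imread('pics/side_c3.png'); cv2.imwrite('pics/sidez.png',cv2.resize(im[80:360,280:480],None,fx=2.1,fy=2.1,interpolation=cv2.INTER_CUBIC))
E
```

```text
down dz 0.0035 f -2.29 6.15
t 52.4917
top 151 [298. 146.] [0.6126 0.026  0.0881] 0.0908
top 151 [326. 145.] [ 0.6162 -0.0353  0.0878] 0.0904
top 113 [220. 154.] [0.597  0.2038 0.0414] 0.045
top 506 [401. 159.] [ 0.5928 -0.2065  0.0686] 0.0711
top 503 [438. 159.] [ 0.5937 -0.2912  0.0686] 0.0711
side 171 [361. 134.] [0.5981 0.1989 0.0309] 0.0417
side 183 [389. 164.] [0.6123 0.0188 0.0858] 0.0882
side 208 [399. 183.] [ 0.6158 -0.041   0.086 ] 0.0881
side 828 [414. 259.] [ 0.5928 -0.2125  0.0671] 0.0686
side 1026 [430. 300.] [ 0.5935 -0.2958  0.0672] 0.0687
jar -0.042 [ 0.595  -0.2916]
jar 0.042 [ 0.5944 -0.2076]
vial -0.03 [ 0.6173 -0.036 ]
vial 0.03 [0.6141 0.024 ]
54.725
```

View pics/topz.png

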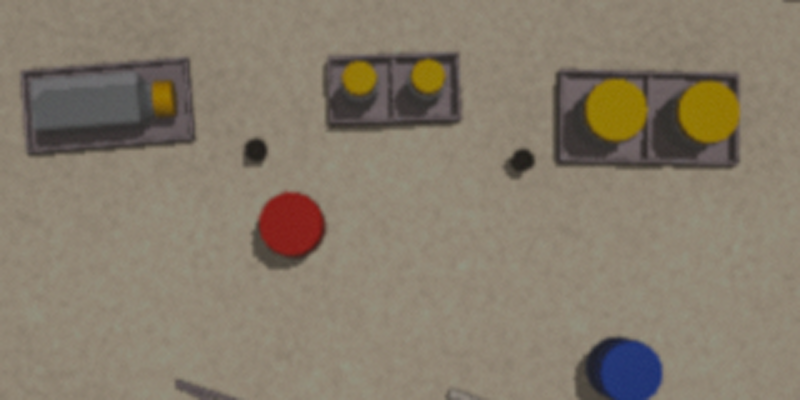

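View pics/sidez.png

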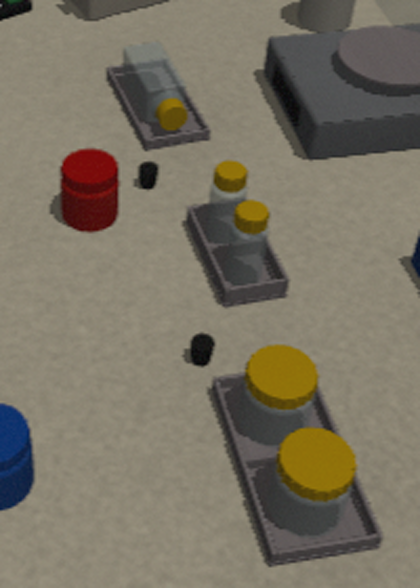

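```bash
python3 - <<'E'
from h import *
im,d=get_image('top'); P=cloud('top',d)[130:185,155:240]; ok=(P[...,2]>.04)&(P[...,2]<.07); q=P[ok]
print(ok.sum(),cv2.minAreaRect(q[:,:2].astype(np.float32)*1000),np.percentile(q[:,2],[5,50,95]))
t=q[q[:,2]>.048]; A=np.c_[t[:,0],t[:,1],np.ones(len(t))]; print(np.linalg.lstsq(A,t[:,2],rcond=None)[0])
c,s=np.cos(.1096),np.sin(.1096); r=(t[:,:2]-[.5942,.2614])@np.array([[c,-s],[s,c]]); print('tray frame extents',np.percentile(r,[1,99],axis=0))
E
```

```text
1049 ((593.0953979492188, 259.75860595703125), (48.8459587097168, 127.0207290649414), 5.639460563659668) [0.04223921 0.05042675 0.0540512 ]
[-0.00156412  0.00212685  0.05159959]
tray frame extents [[-0.02448408 -0.03554057]
 [ 0.02144793  0.05859144]]
```

```bash
python3 -c "
from station import *
print(get_clock());job_done()"
```

```text
54.775
the job is handed in; nothing more can be done
```

All five vessels are in their trays, and I handed the job in at 54.8 s of the 128 s allowed. I worked in the order you gave: jars, slim bottles, then the square bottle. I lowered each one until I felt contact before releasing it.

My last camera checks, taken with the arm clear of everything, showed:
- **Jars:** both stand upright, one per bay. By the top camera they are within about 2 mm of the bay centres.
- **Slim bottles:** both stand upright, one per bay, also within about 3 mm by the top camera. Jar and bottle cap heights fit resting on the tray floors.
- **Square bottle:** it lies flat and lengthwise, centred within about 2 mm. Its top is at 51.6 mm against an expected 52 mm, with no measurable tilt. It is turned about 0.6° from the tray's axis.
- **Stoppers and look-alikes:** both stoppers and the red and blue jars are where they stood at the start.

Two readings disagreed slightly:
- **Camera positions:** the side and top cameras differ by about 5–7 mm along y on the caps, mostly because the side camera sees their near faces. Both place each vessel in its own bay.
- **Grip width on the jars:** it read 57.5–57.9 mm, closer to the cap's diameter than the glass, so the pads probably held the caps. Nothing slipped.

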